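Hold a printing block flush on the tilted belt of a bench sander

ROBOT

A 6-joint arm with a two-finger parallel gripper is mounted at the origin on the work surface. World frame = base frame: x ahead of the robot, y to its left, z up, the work surface at z = 0. Lengths are in mm, angles in rad, forces in N, time in s.
With the tool pointing down it reaches from about 275 to 1000 mm from the base axis. Payload 8.4 kg.
Tool frame: the origin (TCP) lies midway between the tips of the shut fingers; the grasp point (between the pads) lies 19 mm behind it; z points along the fingers, y is the line along which they close (so a half turn about z gives the same grasp; the last joint's range is limited). The gripper opens to 85 mm and grips with 20 to 120 N. Pads are 22 mm wide; open, the fingers measure 114 mm over their backs; the gripper's body (76 mm by 85 mm) begins 54 mm behind the grasp point. The pads swing forward as they close: fully open they stand 13 mm farther back than shut.
Start: joints at [-1.143, 0.353, 1.633, -0, 1.155, -0.002], TCP at [260.429, -568.159, 205.781] pointing down, gripper open.
Joint ranges: [-2.63, 2.63], [-0.92, 2.1], [0.06, 2.66], [-1.3, 4.44], [0, 2.69], [-3.02, 3.02]. Speed limits (rad/s): [2.22, 2.22, 2.79, 3.14, 3.14, 3.14].

INTERFACE

Orientations are given as [roll, pitch, yaw] about the fixed x, y, z axes, in that order (R = Rz(yaw) Ry(pitch) Rx(roll)).
In Python, from rig import r gives the robot as it stands.
- The arm moves only by the shell command python3 -m inch 'ROWS' [OPENING] [FORCE]. ROWS is JSON, a list that holds one entry, the list of rows, each a list of 6 numbers: the shift along the tool's x, y, z scaled (see below), then the turn, a rotation vector about the tool's x, y, z scaled (see below). In form: [[[tx, ty, tz, wx, wy, wz], ...]]. A call has 1 to 8 rows; each row is the pose to reach, as a shift and turn from the pose commanded when the call began, along the tool's axes at that moment, turning the shorter way round; what a row does not reach only later rows make up. The controller multiplies each number of a shift by 20 cm and each number of a turn by pi rad. A row lasts 1/12 s, in which the tool goes at most 41.7 mm and 7.16 degrees, less where a joint would pass 70% of its speed; a pose out of reach is approached as far as the arm can. A call with a number of a shift or a turn outside -1 to 1 is refused whole. A call with a gripper value outside its range is refused whole. OPENING is the gripper's target within -1 to 1 (fully open at 1, half-way at 0, shut at -1), set as the call begins (- or left out, the last holds). The fingers move at their own pace and stop on an object; FORCE is the grip in N (left out, the last holds). Time passes only in rows, so rows that repeat a pose let the fingers close. It gives the time, the measured TCP pose, the force, the opening and the grip force at its end, in the units of the state.
- r.sense(): the state, without advancing time (a new reading comes with each control period).
- r.grab_frame(name): name is "scene" or "top"; returns the picture (480x640x3 uint8, red, green, blue); there is no depth.
- r.camera_info(name): a dict with "K" (3x3 intrinsics, pixels), "rvec" (rotation vector, rad) and "tvec" (3), from world to camera coordinates, as OpenCV has them. Camera axes: x right, y down, z forward; pixel columns grow to the right and rows downward; lengths in mm; the calibration is good to about 2 mm. A picture is of the moment at which its call begins. camera_info takes no time and is no camera call.
- r.sign_off(): hands the job in; it is judged then, once.
The state is a dict: "clock": time; "qpos": joint angles; "qvel": joint speeds; "joint_efforts": joint torques, N m; "eef_pos": TCP position; "tcp_rot": TCP orientation; "contact_force": force on the tool from outside, world axes, zero at the start; "wrist_torque": the same for the moment, N m; "opening": opening from 0.0 (shut) to 1.0 (fully open); "grasp_force": force on a finger pad.
Only numpy, scipy, OpenCV 4.12 (cv2) and the standard library are available. Lean on these libraries where they do the work, as an engineer would, in place of code of your own. Each camera call takes 0.05 s, during which the arm holds its last target. There are 200 camera calls.

TASK

This wood-mounted printing block stands too high and its wooden back must be sanded: lever the lid of the wooden block box wide open with the ink knife, lay the knife back down on the bench and take the block out. Then offer the block up to the tilted belt of the switched-off bench sander, printing face outward and the whole block on the flat of the belt near its middle, tilting it until its back lies flush, and finish still holding it there, pressed on lightly but firmly, with the fingers clear of the belt, so that I can switch on. Leave the paper tub, the tape roll and the composing stick where they are.

Things in the scene. Friction and masses are not known exactly. Their poses are not given: they have to be found in the camera images.
- box: Fixed wooden box, outside 150 (its x) x 200 (its y) x 60 high without the lid, walls and floor 8 thick, standing on the bench. Origin under its centre, z up. Its +x side carries the hinge, about 75 from the origin. The wall on its -x side is only 53 high, which leaves a slot 7 high (from 53 to 60 above the bench) and 184 wide under the lid, for prising. Inside lies the printing block and nothing else.
- lid (a joint): Opening angle of the box lid (rad): 0 shut, stop at 1.9, past upright. A plain wooden board 150 x 200 x 8, no knob, flush with the box all round, underside 60 above the bench when shut. It turns about an axis along the box's y at box x = +75, z = 60. Its hinge is stiff: the lid stays at any angle where it is left and takes about 2 N at its free edge to lift.
- lid_edge (a point): Middle of the lower free edge of the lid, 150 from the hinge axis; moves with the lid (when shut: box x = -75, y = 0, z = 60).
- block_center (a point): Middle of the wood-mounted printing block: a wooden base with a grey metal plate etched in relief on its top, 60 (its x) x 45 (its y) x 23 high, about 80 g. z points out of the printing face; at the start it lies face up on the floor of the box, back 8 above the bench. Origin half-way up, 11.5 above the back.
- block_back (a point): Middle of the block's plain wooden back (underside), same axes.
- block_face (a point): Middle of the block's printing face, 23.3 from the back, same axes.
- knife_grip (a point): Middle of the handle of the ink knife, which lies flat on the bench, handle centre 8 above it. Handle dark wood 95 long x 18 wide x 16 high; the knife weighs about 100 g and balances 11 ahead of this point. x points to the blade, z up.
- knife_tip (a point): Middle of the tip of the knife's blade, 135 ahead of knife_grip. The blade is steel, stiff, 90 long x 24 wide x 2 thick, level with the middle of the handle (its mid-thickness is 8 above the bench at the start).
- platen: The flat part of the sanding belt, 190 long (its x) x 100 wide (its y), on the sander's tilting arm. Origin in the middle of the belt surface; z points straight out of the belt, x up the slope (away from the low end, where a steel work stop crosses the belt 114 below the origin and stands 11 proud of it). It is backed by a springy pad: it sinks straight in along -z by 1 mm for every 2.5 N, at most 6 mm. The motor sits low on the -y side.
- belt_arm (a joint): Tilt of the sander's belt (rad above level, about 0.25 to 0.6); locked there, it does not give. The belt faces the robot's side: it rises away from the robot.
- tub: Bystander: paper tub of type, 76 across, 55 high, origin under its centre.
- tape: Bystander: roll of brown tape lying flat, 84 across, 24 high, origin under its centre.
- stick: Bystander: steel composing stick with a line of type, a flat tray 45 (x) x 200 (y) x 22 high, origin under its centre.

How it is judged (in metres and radians):
On the way, in this order (a step that is already met when the one before it is completed fails the run):
1. the lid is levered up with the knife's blade (value of joint lid above 0.3 rad and contact force between knife and lid above 0.2 N), for 0.1 s.
2. the lid stands wide open and the knife lies on the bench, let go (value of joint lid above 1.3 rad and height (world z) of each of knife_grip, knife_tip below 0.02 m and contact force between the fingers and knife below 0.1 N), for 0.2 s.
3. the block is lifted out of the box (z of block_back in the frame of box above 0.065 m and contact force between the fingers and block above 1 N), for 0.1 s.
At the end, for the whole second after the job is handed in: Gripper holds the block at rest, its back flush on the belt (0.05 rad, 3 mm), face outward, centre within 45 mm along and 20 mm across of the belt's middle, pressed with 2 to 20 N, fingers off the belt; lid open past 1.3 rad; knife flat on the bench (angle between the z axis of block_back and the z axis of platen, either way round below 0.05 rad and z of block_back in the frame of platen below 0.003 m and z of block_face in the frame of platen above 0.019 m and x of block_back in the frame of platen between -0.045 and 0.045 m and y of block_back in the frame of platen between -0.02 and 0.02 m and contact force between block and platen between 2 and 20 N and contact force between the fingers and block above 2 N and contact force between the fingers and platen below 0.3 N and linear speed of block below 0.02 m/s and value of joint lid above 1.3 rad and height (world z) of each of knife_grip, knife_tip below 0.02 m); the arm keeps its last pose, push and grip.
It fails at once if a bystander (tub, tape roll, composing stick) is moved more than 20 mm (distance of any of tub, tape, stick from where it was at the start of the episode above 0.02 m).
It also fails if it takes over 64 s, if anything falls off the work surface, if the arm or the gripper's body presses on something with over 40 N, if the wrist force passes 120 N, or if a joint passes its speed limit or range.

## Working session

There is one attempt and no reset: what is moved stays moved. The work goes in short steps, Python scripts to look and compute and a shell command to move; the robot and the scene stay as the last step left them, time stands still between calls to the robot, and variables do not carry over. Pictures are saved under pics/ and viewed, at most 10 in all, crops included, and the job is handed in when it is done.

```bash
ls; mkdir -p pics; python3 - <<'E'
from rig import r
import cv2,numpy as np
for n in("scene","top"):
    f=r.grab_frame(n); cv2.imwrite(f"pics/{n}0.png",f[:,:,::-1]); c=r.camera_info(n)
    R=cv2.Rodrigues(np.array(c["rvec"],float))[0]; print(n,c["K"],"pos",-R.T@np.array(c["tvec"]),"fwd",R[2])
print(r.sense())
E
```

```text
pics
scene [[503.93175391   0.         323.92857594]
 [  0.         503.93175391 238.76835054]
 [  0.           0.           1.        ]] pos [1277.26941704 -687.70049621  759.00159982] fwd [-0.56455596  0.60343143 -0.56315813]
top [[443.64656789   0.         317.77019703]
 [  0.         443.64656789 242.07612126]
 [  0.           0.           1.        ]] pos [511.63072988  22.49704829 995.98666425] fwd [ 0.15201976  0.02071431 -0.98816037]
{'clock': 0.1, 'qpos': array([-1.14336896e+00,  3.53592616e-01,  1.63403872e+00, -2.45607537e-05,
        1.15519756e+00, -2.43521205e-03]), 'qvel': array([ 6.70713210e-06,  5.21800066e-04, -1.33522667e-03,  2.04948454e-04,
        4.49190765e-04,  2.15911233e-05]), 'joint_efforts': array([ 2.83155696e-04, -6.06356120e+01, -3.42821181e+01,  5.10936650e-05,
        3.97317795e-03,  5.96646231e-06]), 'eef_pos': array([ 260.25357444, -567.74570269,  205.13720427]), 'tcp_rot': array([-3.14035636e+00,  1.94471645e-05,  4.29872518e-01]), 'contact_force': array([-0.04104285, -0.09386421,  0.13260328]), 'wrist_torque': array([ 0.00343466, -0.05655049, -0.01436344]), 'grasp_force': 0.0, 'opening': 0.9959706076569234}
```

View pics/scene0.png

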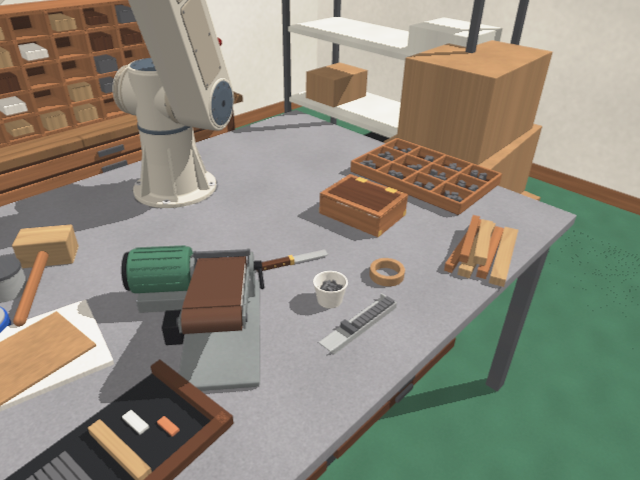

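View pics/top0.png

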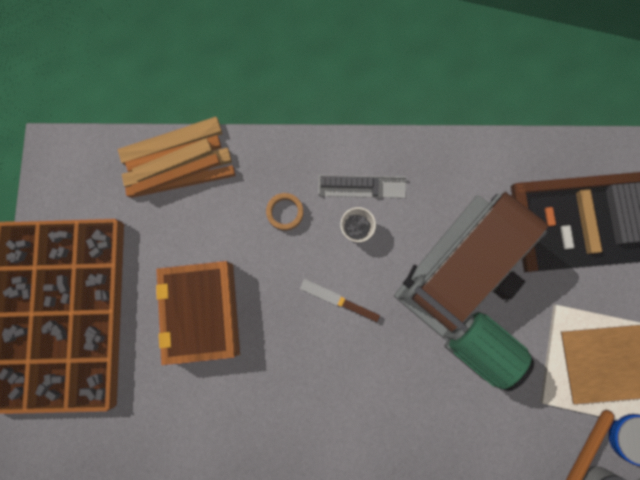

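The scene view shows the box at about (363,203), the knife at (290,262) and the sander at (215,290). In the top view the box is at (197,313) with its yellow hinges on the left (+y). The knife runs from (303,286) to (380,318) with its blade towards the box, and the belt is around (490,255). I'll enlarge these for the edges.

```bash
cat > h.py <<'E'
import cv2,numpy as np
from scipy.spatial.transform import Rotation as Rn
def cam(c):
    K=np.array(c["K"]);R=cv2.Rodrigues(np.array(c["rvec"],float))[0];t=np.array(c["tvec"],float).ravel();return K,R,t
def ray(c,p):
    K,R,t=cam(c);d=R.T@np.linalg.inv(K)@np.array([p[0],p[1],1.]);return -R.T@t,d/np.linalg.norm(d)
def onz(c,p,z):
    o,d=ray(c,p);return o+d*(z-o[2])/d[2]
def proj(c,X):
    K,R,t=cam(c);x=K@(R@np.array(X,float)+t);return x[:2]/x[2]
def tri(c1,p1,c2,p2):
    o1,d1=ray(c1,p1);o2,d2=ray(c2,p2)
    A=np.stack([d1,-d2],1);s=np.linalg.lstsq(A,o2-o1,rcond=None)[0]
    a=o1+s[0]*d1;b=o2+s[1]*d2;return (a+b)/2,np.linalg.norm(a-b)
def rows(s,P,rpy):
    """shift/turn in command units from sensed pose to target pose P (TCP mm), rpy or Rotation"""
    R0=Rn.from_euler('xyz',s["tcp_rot"]);R1=rpy if isinstance(rpy,Rn) else Rn.from_euler('xyz',rpy)
    sh=R0.inv().apply(np.array(P)-s["eef_pos"])/200;w=(R0.inv()*R1).as_rotvec()/np.pi
    return np.round(np.r_[sh,w],4)
E
python3 - <<'E'
import cv2,numpy as np
a=cv2.imread('pics/top0.png');b=cv2.imread('pics/scene0.png')
k=lambda im,x,y,w,h:cv2.resize(im[y:y+h,x:x+w],(400,300),interpolation=cv2.INTER_CUBIC)
m=np.vstack([np.hstack([k(a,145,250,160,120),k(a,390,180,176,132)]),np.hstack([k(b,310,165,112,84),k(b,160,235,128,96)])])
cv2.imwrite('pics/m0.png',m)
E
```

```text
(no output)
```

View pics/m0.png

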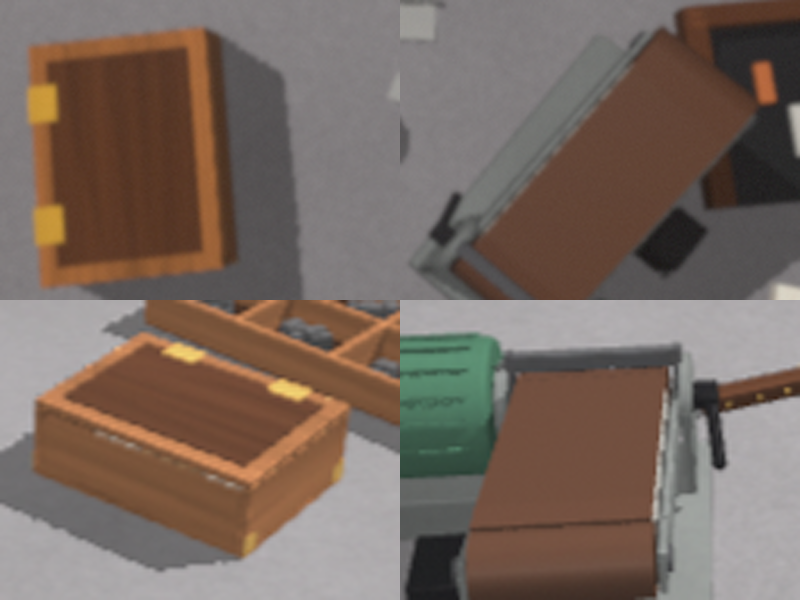

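The montage shows the lid corners in the top view at about (156,268), (227,261), (233,357) and (162,365). In the scene view the flat of the belt has corners near (197,259), (246,257), (240,305) and (182,308), with a seam line at its high end. Next I'll fit edges to the colour masks.

```bash
python3 - <<'E'
from rig import r
from h import *
T=r.camera_info("top");S=r.camera_info("scene")
a=cv2.imread('pics/top0.png');b=cv2.imread('pics/scene0.png')
# box lid at z=68
cs=[onz(T,p,68) for p in[(156.2,268),(227,261.2),(233,357.2),(161.8,364.8)]]
print("lid",np.round(cs,1)); print([round(np.linalg.norm(cs[i]-cs[i-1]),1) for i in range(4)],"mean",np.mean(cs,0))
# knife: saturation/hue masks in top
hsv=cv2.cvtColor(a,cv2.COLOR_BGR2HSV);g=np.zeros(a.shape[:2],np.uint8);g[270:330,295:388]=1
hd=((hsv[...,1]>80)&(g>0)).astype(np.uint8)
n,l,st,ce=cv2.connectedComponentsWithStats(hd);k=1+np.argmax(st[1:,4])
ys,xs=np.where(l==k);print("handle rect px",cv2.minAreaRect(np.c_[xs,ys].astype(np.float32)))
bl=((a.astype(int).sum(2)>390)&(hsv[...,1]<60)&(g>0)).astype(np.uint8)
n,l,st,ce=cv2.connectedComponentsWithStats(bl);k=1+np.argmax(st[1:,4])
ys,xs=np.where(l==k);R2=cv2.minAreaRect(np.c_[xs,ys].astype(np.float32));print("blade",R2, np.round([onz(T,p,8)[:2] for p in cv2.boxPoints(R2)],1))
ys,xs=np.where(hd>0);R1=cv2.minAreaRect(np.c_[xs,ys].astype(np.float32));print("handle",np.round([onz(T,p,8)[:2] for p in cv2.boxPoints(R1)],1))
# belt masks
def mask(im,box):
    h=cv2.cvtColor(im,cv2.COLOR_BGR2HSV);m=((h[...,0]<14)&(h[...,1]>75)).astype(np.uint8);z=np.zeros_like(m);x,y,w,hh=box;z[y:y+hh,x:x+w]=1
    m*=z;m=cv2.morphologyEx(m,cv2.MORPH_OPEN,np.ones((3,3)));n,l,st,_=cv2.connectedComponentsWithStats(m);k=1+np.argmax(st[1:,4]);print(st[k]);return (l==k)
mt=mask(a,(415,190,140,140));ms=mask(b,(175,250,80,85))
o=np.hstack([mt[180:330,390:560],ms[235:385,160:330]]).astype(np.uint8)*255
def line(P):
    vx,vy,x,y=cv2.fitLine(np.array(P,np.float32),cv2.DIST_HUBER,0,.01,.01).ravel();return np.array([x,y]),np.array([vx,vy])
Lt=line([(np.where(mt[y])[0].min()-.5,y) for y in range(210,280)])
Rt=line([(np.where(mt[y])[0].max()+.5,y) for y in range(240,295)])
Rs=line([(np.where(ms[y])[0].max()+.5,y) for y in range(264,303)])
Ls=line([(np.where(ms[y])[0].min()-.5,y) for y in range(264,303)])
print(Lt,Rt,Ls,Rs)
def pl(c,L):
    o,d1=ray(c,L[0]);_,d2=ray(c,L[0]+40*L[1]);n=np.cross(d1,d2);n/=np.linalg.norm(n);return n,n@o
for nm,A,B in(("+y",Lt,Rs),("-y",Rt,Ls)):
    n1,c1=pl(T,A);n2,c2=pl(S,B);d=np.cross(n1,n2);d/=np.linalg.norm(d);d*=np.sign(d[2])
    p=np.linalg.lstsq(np.array([n1,n2,d]),np.array([c1,c2,0]),rcond=None)[0]
    def at(row):
        q=B[0]+B[1]*(row-B[0][1])/B[1][1];o,e=ray(S,q);s=np.linalg.lstsq(np.stack([d,-e],1),o-p,rcond=None)[0];return p+s[0]*d
    print(nm,"dir",d,"tilt",np.arcsin(d[2]),"az",np.arctan2(d[1],d[0]),"low",at(258),"seam",at(306.5),"len",np.linalg.norm(at(258)-at(306.5)))
E
```

```text
lid [[595.8 382.6  68. ]
 [611.7 233.1  68. ]
 [414.8 212.2  68. ]
 [397.7 357.6  68. ]]
[np.float64(199.7), np.float64(150.4), np.float64(198.0), np.float64(146.4)] mean [505.00705894 296.38404795  68.        ]
handle rect px ((357.8999938964844, 309.70001220703125), (43.37971496582031, 9.391485214233398), 26.56505012512207)
blade ((334.0, 299.5), (59.0, 76.0), 90.0) [[600.1  91.1]
 [601.9 -78.3]
 [472.8 -77.5]
 [470.6  88.5]]
handle [[ 5.255e+02  4.000e-01]
 [ 5.440e+02 -8.700e+00]
 [ 5.027e+02 -9.390e+01]
 [ 4.845e+02 -8.460e+01]]
[ 423  190  132  131 7263]
[ 181  257   65   76 4083]
(array([461.2, 244.2], dtype=float32), array([ 0.66188014, -0.7496097 ], dtype=float32)) (array([511.66364, 267.     ], dtype=float32), array([ 0.67399466, -0.7387362 ], dtype=float32)) (array([189.5, 283. ], dtype=float32), array([ 0.31220526, -0.95001465], dtype=float32)) (array([241.98718, 283.     ], dtype=float32), array([ 0.09277141, -0.9956874 ], dtype=float32))
+y dir [-0.73283679  0.67348677  0.09677708] tilt 0.09692878452648292 az 2.3983717123713943 low [ 579.78043201 -183.88648426  129.7703746 ] seam [ 679.58763405 -275.61063239  116.59001913] len 136.19294658835875
-y dir [ 0.74248356 -0.63001627  0.22759099] tilt 0.22960302766514123 az -0.7036374468711079 low [ 500.48027549 -246.11534987  120.1013992 ] seam [ 657.65593172 -379.48290999  168.27992406] len 211.68907213517448
```

The box and knife sizes agree with the spec. The belt's side lines are badly conditioned between these two views, so I need its corners. I'll look closer with the contrast raised.

```bash
python3 - <<'E'
import cv2,numpy as np
a=cv2.imread('pics/top0.png');b=cv2.imread('pics/scene0.png')
def k(im,x,y,w,h,lo,hi):
    c=np.clip((im[y:y+h,x:x+w].astype(float)-lo)*255/(hi-lo),0,255).astype(np.uint8);return cv2.resize(c,(w*5,h*5),interpolation=cv2.INTER_NEAREST)
t=k(a,405,190,150,120,20,130);s=k(b,175,250,80,90,20,150)
m=np.zeros((600,800,3),np.uint8);m[:600,:750]=t
cv2.imwrite('pics/b0t.png',t)
c=cv2.resize(s,(240,270))
t[600-270:,750-240:]=c
cv2.imwrite('pics/b0.png',t)
E
```

```text
(no output)
```

View pics/b0.png

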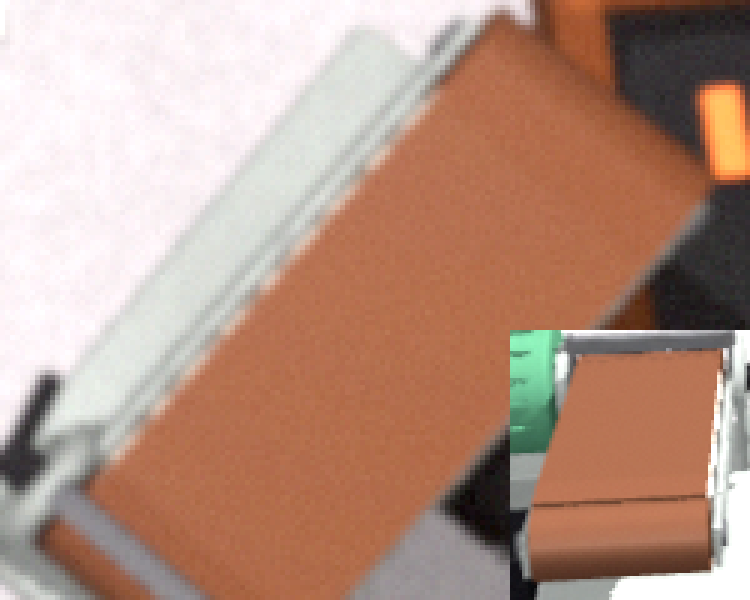

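The close-up shows the +y belt edge in the top view running from about (424,285) to (493,208), with the stop bar crossing near (418,288)–(442,308). The seam in the scene view runs from (182,309) to (241,306). I'll get the pose by PnP on the four scene corners and check it against the top view.

```bash
python3 - <<'E'
from rig import r
from h import *
from scipy.optimize import least_squares
T=r.camera_info("top");S=r.camera_info("scene")
print("tip",onz(T,(302.5,286),8),"grip px pred",proj(T,(514.4,-46.7,8)))
obj=np.array([[-95,-50,0],[-95,50,0],[95,-50,0],[95,50,0.]])
img=np.array([(196.7,259),(245.7,256.7),(182,309),(241,305.7)])
LT=(np.array([461.2,244.2]),np.array([.66188,-.74961])) ;RT=(np.array([511.66,267.]),np.array([.67399,-.73874]))
def pose(v): return Rn.from_euler('ZY',[v[3],-v[4]]),v[:3]
def res(v,w=1):
    R,p=pose(v);e=[]
    for o,i in zip(obj,img): e+=list(proj(S,R.apply(o)+p)-i)
    for y,L in((50,LT),(-50,RT)):
        for x in(-60,95):
            d=proj(T,R.apply([x,y,0])+p)-L[0];e.append(w*(d[0]*L[1][1]-d[1]*L[1][0]))
    return e
for w in(0,1):
    s=least_squares(res,[590,-270,150,-.75,.35],args=(w,));print(w,np.round(s.x,3),"res",np.round(s.fun,1))
    R,p=pose(s.x)
    for o in([-95,50,0],[95,50,0],[-114,50,11],[-114,-50,11],[95,-50,0]):print(o,np.round(proj(T,R.apply(o)+p),1),np.round(R.apply(o)+p,0))
E
```

```text
tip [564.5954022   75.91278303   8.        ] grip px pred [357.82025647 309.54307979]
0 [ 6.24927e+02 -2.83765e+02  1.52731e+02 -7.08000e-01  1.71000e-01] res [-0.1 -0.2  0.   0.2  0.1 -0.2  0.1  0.2  0.   0.   0.   0. ]
[-95, 50, 0] [434.2 272.6] [ 586. -185.  137.]
[95, 50, 0] [500.6 197.2] [ 729. -307.  169.]
[-114, 50, 11] [428.3 280.4] [ 571. -172.  144.]
[-114, -50, 11] [469.7 315.4] [ 506. -247.  144.]
[95, -50, 0] [543.1 231.2] [ 664. -383.  169.]
1 [ 6.14713e+02 -2.78199e+02  1.43619e+02 -7.12000e-01  1.63000e-01] res [-0.  -0.2 -0.6  0.3  0.1 -0.4 -0.9  0.3  0.8  0.7 -0.4  0.3]
[-95, 50, 0] [430.3 278. ] [ 576. -179.  128.]
[95, 50, 0] [496.2 203.6] [ 718. -302.  159.]
[-114, 50, 11] [424.4 285.8] [ 561. -166.  136.]
[-114, -50, 11] [465.3 320.7] [ 496. -241.  136.]
[95, -50, 0] [538.1 237.5] [ 653. -377.  159.]
```

```bash
python3 - <<'E'
from rig import r
from h import *
from scipy.optimize import least_squares
T=r.camera_info("top");S=r.camera_info("scene")
for n,a,b in(("lowcorner",(423,287.4),(245.7,256.7)),("stop+y",(418,288),(249,250.5))):print(n,tri(T,a,S,b))
def sub(im,cam,rows,side):
    # subpixel belt edge: position of max gradient of (R-B) along rows near the given line
    P=[]
    for y in rows:
        x0=side(y);xs=np.arange(int(x0)-5,int(x0)+7);v=im[y,xs,2].astype(float)-im[y,xs,0];g=np.abs(np.diff(v));g[g<.5*g.max()]=0;P.append((np.sum((xs[:-1]+.5)*g)/g.sum(),y))
    P=np.array(P,np.float32);vx,vy,x,y=cv2.fitLine(P,cv2.DIST_HUBER,0,.01,.01).ravel();d=(P-[x,y])@[vy,-vx];print("rms",d.std());return np.array([x,y]),np.array([vx,vy])
a=cv2.imread('pics/top0.png');b=cv2.imread('pics/scene0.png')
LT=sub(a,T,range(212,278),lambda y:461.2-(y-244.2)*.66188/.74961)
RT=sub(a,T,range(245,300),lambda y:511.66-(y-267)*.67399/.73874)
LS=sub(b,S,range(264,303),lambda y:189.5-(y-283)*.3122/.95)
RS=sub(b,S,range(264,303),lambda y:241.99-(y-283)*.0928/.9957)
print(LT,RT,LS,RS)
def res(v,tilt=None):
    tl=v[3] if tilt is None else tilt
    R=Rn.from_euler('ZY',[v[2],-tl]);p=np.array([600,v[0],v[1]]);e=[]
    for y,c,L in((50,T,LT),(-50,T,RT),(50,S,RS),(-50,S,LS)):
        for x in(-70,70):
            d=proj(c,R.apply([x,y,0])+p)-L[0];e.append(d[0]*L[1][1]-d[1]*L[1][0])
    return e
s=least_squares(res,[-270,150,-.75,.35]);print(s.x,np.round(s.fun,2))
for t in(.2,.25,.3,.35,.4,.45,.5):
    q=least_squares(res,s.x[:3],args=(t,));R=Rn.from_euler('ZY',[q.x[2],-t]);n=R.apply([0,0,1]);p=np.array([600,*q.x[:2]]);out=[]
    for px in((245.7,256.7),(196.7,259),(241,305.7),(182,309)):
        o,d=ray(S,px);X=o+d*(n@(p-o))/(n@d);out.append(R.inv().apply(X-p)[:2])
    print(t,q.x,round(q.cost,2),np.round(q.fun,1),np.round(out).tolist())
E
```

```text
lowcorner (array([ 559.60035888, -166.80613705,  113.83932793]), np.float64(2.282116328556394))
stop+y (array([ 557.68165573, -155.16935743,  123.38804126]), np.float64(1.8727340760445799))
rms 0.19225404
rms 0.2789875
rms 0.18602896
rms 0.25710058
(array([459.99136, 244.5    ], dtype=float32), array([ 0.66142267, -0.75001335], dtype=float32)) (array([507.57605, 271.9    ], dtype=float32), array([ 0.6763068, -0.7366201], dtype=float32)) (array([188.76619, 284.2    ], dtype=float32), array([ 0.31638354, -0.94863135], dtype=float32)) (array([242.08667, 283.4    ], dtype=float32), array([ 0.09515834, -0.9954621 ], dtype=float32))
[-2.65949337e+02  1.40354422e+02 -6.98001178e-01  2.51243957e-01] [-0.17 -0.12 -0.21  0.03 -0.34 -0.11 -0.08  0.03]
0.2 [-265.91567042  140.44399771   -0.70971472] 0.26 [ 0.  -0.3 -0.3  0.  -0.5  0.   0.2 -0.3] [[-83.0, 51.0], [-81.0, -50.0], [121.0, 52.0], [123.0, -48.0]]
0.25 [-265.94857975  140.35634847   -0.698289  ] 0.11 [-0.2 -0.1 -0.2  0.  -0.3 -0.1 -0.1  0. ] [[-92.0, 51.0], [-92.0, -51.0], [133.0, 52.0], [134.0, -47.0]]
0.3 [-265.97580859  140.29178998   -0.68656152] 0.25 [-0.4  0.  -0.2  0.  -0.2 -0.2 -0.4  0.3] [[-105.0, 52.0], [-106.0, -52.0], [149.0, 51.0], [147.0, -46.0]]
0.35 [-265.99438457  140.26096556   -0.67445889] 0.66 [-0.5  0.2 -0.1  0.  -0.  -0.4 -0.7  0.6] [[-122.0, 52.0], [-126.0, -54.0], [168.0, 51.0], [165.0, -45.0]]
0.4 [-266.0006837   140.27669609   -0.66189939] 1.35 [-0.7  0.4 -0.1  0.   0.1 -0.5 -1.   0.9] [[-146.0, 53.0], [-155.0, -56.0], [195.0, 50.0], [188.0, -43.0]]
0.45 [-265.99031918  140.3543543    -0.64879079] 2.31 [-0.9  0.5  0.   0.   0.3 -0.6 -1.3  1.2] [[-183.0, 54.0], [-200.0, -59.0], [231.0, 49.0], [220.0, -40.0]]
0.5 [-265.9579883   140.51237835   -0.63502759] 3.54 [-1.1  0.7  0.1  0.   0.4 -0.7 -1.6  1.4] [[-249.0, 56.0], [-282.0, -64.0], [284.0, 47.0], [269.0, -36.0]]
```

Both views agree on the belt: tilt about 0.25–0.27, yaw about -0.70, centre near (612,-276,143). I'll refine the tilt later by touching with the block. The knife grip is near (514,-47) with its axis at about 67°, and the box centre is (505,296) at yaw about 96.5°. Next I'll work out the first moves.

```bash
python3 - <<'E'
from rig import r
from h import *
s=r.sense();k=np.radians(67);c=np.array([514.4,-46.7])+15*np.array([np.cos(k),np.sin(k)])
print(c,rows(s,[*c,280],[np.pi,0,k]),rows(s,[*c,80],[np.pi,0,k]))
E
```

```text
[520.26096693 -32.8924272 ] [ 2.2963e+00 -1.8896e+00 -3.7200e-01 -4.0000e-04 -1.0000e-04 -2.3540e-01] [ 2.2963e+00 -1.8884e+00  6.2800e-01 -4.0000e-04 -1.0000e-04 -2.3540e-01]
```

```bash
python3 -m inch '[[[0,0,-0.2,0,0,0],[0.1,-0.08,-0.37,0,0,0],[0.25,-0.2,-0.37,0,0,0],[0.4,-0.33,-0.37,0,0,0],[0.55,-0.45,-0.37,0,0,0],[0.7,-0.57,-0.37,0,0,0],[0.8,-0.65,-0.37,0,0,0],[0.9,-0.74,-0.37,0,0,0]]]' 1
python3 -m inch '[[[0.15,-0.12,0,0,0,0],[0.3,-0.24,0,0,0,0],[0.45,-0.37,0,0,0,0],[0.6,-0.49,0,0,0,0],[0.75,-0.61,0,0,0,0],[0.9,-0.74,0,0,0,0]]]'
python3 - <<'E'
from rig import r
from h import *
print(rows(r.sense(),[520.3,-32.9,60],[np.pi,0,np.radians(67)]))
E
```

```text
clock: 0.77
eef_pos: [362.9, -356.9, 279.7]
tcp_rot: [-3.141, -0.0, 0.431]
contact_force: [0.9, -0.3, 0.3]
opening: 0.995
grasp_force: 0.0
clock: 1.27
eef_pos: [464.7, -147.3, 279.7]
tcp_rot: [3.141, 0.0, 0.43]
contact_force: [-0.0, -0.9, -0.0]
opening: 0.997
grasp_force: 0.0
[ 0.491  -0.4046  1.0985  0.      0.     -0.2355]
```

```bash
python3 -m inch '[[[0.1,-0.08,0.12,0,0,-0.035],[0.2,-0.16,0.24,0,0,-0.07],[0.3,-0.24,0.36,0,0,-0.105],[0.4,-0.32,0.5,0,0,-0.14],[0.491,-0.4046,0.65,0,0,-0.175],[0.491,-0.4046,0.8,0,0,-0.21],[0.491,-0.4046,0.9,0,0,-0.2355],[0.491,-0.4046,0.9,0,0,-0.2355]]]'
python3 - <<'E'
from rig import r
from h import *
print(rows(r.sense(),[520.3,-32.9,2.5],[np.pi,0,np.radians(67)]))
f=r.grab_frame("top");cv2.imwrite("pics/k1.png",cv2.resize(f[200:360,250:450,::-1],(800,640))[:600])
E
```

```text
clock: 1.93
eef_pos: [516.6, -33.8, 95.6]
tcp_rot: [-3.134, 0.002, 1.174]
contact_force: [-1.7, -0.2, 1.0]
opening: 0.997
grasp_force: 0.0
[ 0.0125  0.0187  0.4654 -0.0023  0.0008  0.0016]
```

View pics/k1.png

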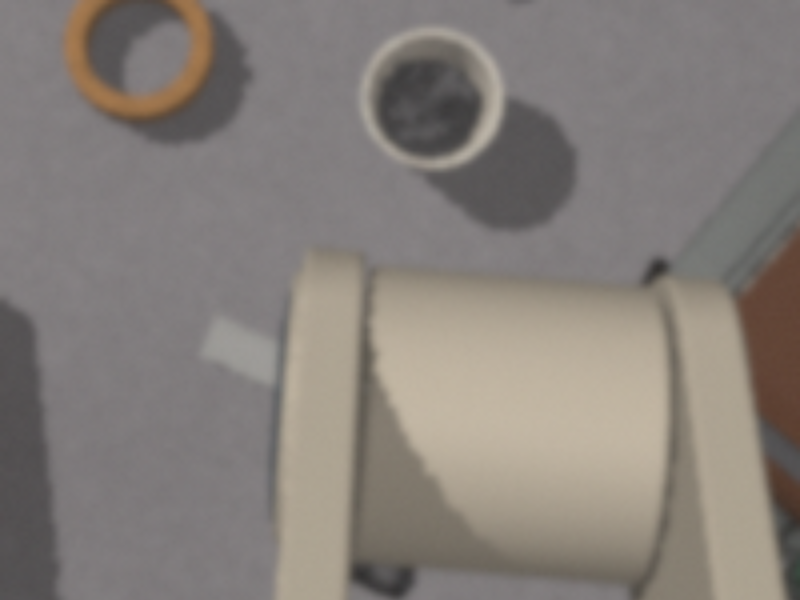

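The tub and tape are clear of the arm, and the blade tip still shows at about (303,285). I'll descend and grip.

```bash
python3 -m inch '[[[0,0,0,0,0,0],[0,0,0.1,0,0,0],[0,0,0.2,0,0,0],[0,0,0.3,0,0,0],[0,0,0.38,0,0,0],[0,0,0.44,0,0,0],[0,0,0.475,0,0,0],[0,0,0.475,0,0,0]]]'

```

```text
clock: 2.65
eef_pos: [520.3, -35.0, 5.1]
tcp_rot: [3.141, -0.0, 1.167]
contact_force: [0.0, 0.3, 0.5]
opening: 1.001
grasp_force: 0.0
```

```bash
python3 -m inch '[[[0,0,0.012,0,0,0],[0,0,0.012,0,0,0],[0,0,0.012,0,0,0],[0,0,0.012,0,0,0],[0,0,0.012,0,0,0],[0,0,0.012,0,0,0],[0,0,0.012,0,0,0],[0,0,0.012,0,0,0]]]' -1 100
python3 -m inch '[[[0,0,0,0,0,0],[0,0,0,0,0,0]]]'
```

```text
clock: 3.32
eef_pos: [520.0, -34.6, 2.5]
tcp_rot: [3.141, -0.0, 1.17]
contact_force: [0.4, -0.2, 0.2]
opening: -0.002
grasp_force: 0.0
clock: 3.48
eef_pos: [519.9, -34.6, 2.3]
tcp_rot: [-3.141, 0.0, 1.17]
contact_force: [-0.0, -0.4, 0.0]
opening: -0.004
grasp_force: 0.0
```

```bash
python3 - <<'E'
from rig import r
from h import *
f=r.grab_frame("scene");g=r.grab_frame("top")
c=lambda f,x,y:cv2.resize(f[y:y+120,x:x+160,::-1],(400,300),interpolation=cv2.INTER_CUBIC)
cv2.imwrite("pics/k2.png",np.vstack([c(f,210,190),c(g,270,230)]))
print(proj(r.camera_info("scene"),(520,-34.6,2.5)),proj(r.camera_info("top"),(520,-34.6,2.5)))
E
```

```text
[280.13054383 263.98236386] [352.1660535 306.9205604]
```

View pics/k2.png

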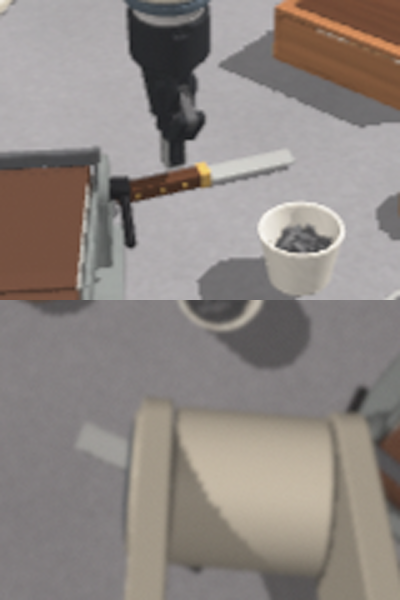

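```bash
python3 - <<'E'
from rig import r
from h import *
S=r.camera_info("scene");T=r.camera_info("top")
for p in((262.4,265.2),(292,260),(326.8,252.5)):print(onz(S,p,8))
for p in((303,286),(341,301),(379,318.5)):print("top",onz(T,p,8))
print(r.sense()["qpos"],cam(S)[0])
a=cv2.imread('pics/scene0.png');b=r.grab_frame("scene")[:,:,::-1]
d=np.abs(a.astype(int)-b).sum(2)>60;n,l,st,_=cv2.connectedComponentsWithStats(d.astype(np.uint8));print([s.tolist() for s in st[1:] if s[4]>30])
E
```

```text
[498.85615668 -73.53051891   8.        ]
[533.94665464  -7.3762254    8.        ]
[572.55128688  77.55556021   8.        ]
top [564.60797447  74.80132663   8.        ]
top [532.57990053  -9.67465101   8.        ]
top [495.57795733 -92.97686857   8.        ]
[-6.93338145e-02  4.83731862e-01  1.99785615e+00  1.62730033e-05
  6.60027288e-01  3.31861540e-01] [[503.93175391   0.         323.92857594]
 [  0.         503.93175391 238.76835054]
 [  0.           0.           1.        ]]
[[112, 0, 200, 258, 17914], [155, 87, 10, 18, 113], [293, 156, 8, 14, 62], [74, 172, 67, 14, 456], [52, 183, 21, 7, 37], [0, 205, 19, 12, 143], [42, 206, 110, 26, 1310], [0, 229, 128, 78, 4311], [130, 248, 41, 4, 89], [0, 257, 26, 39, 283], [263, 260, 14, 5, 38]]
```

```bash
python3 - <<'E'
from rig import r
from h import *
a=cv2.imread('pics/scene0.png');b=r.grab_frame("scene")[:,:,::-1].copy();cv2.imwrite('pics/s2.png',b)
for im in(a,b):
    h=cv2.cvtColor(im,cv2.COLOR_BGR2HSV);m=((h[...,1]>70)).astype(np.uint8)
    print("\n".join("".join("#" if v else "." for v in m[y,255:300]) for y in range(248,274)),"\n")
t=r.grab_frame("top")[:,:,::-1].copy();t0=cv2.imread('pics/top0.png')
d=np.abs(t[270:300,295:315].astype(int)-t0[270:300,295:315]).sum(2);print("tip diff",d.max())
g=cv2.cvtColor(b,cv2.COLOR_BGR2GRAY);print(g[240:272:2,268:292:2])
E
```

```text
.............................................
.............................................
.............................................
.............................................
.............................................
.............................................
.............................................
..................................###........
.................................#####.......
...............................########......
..........................#############......
.....................##################......
.................######################......
............###########################......
.......#################################.....
......##################################.....
.......################################......
.......########################..............
.......###################...................
.......###############.......................
.......##########............................
.......######................................
.......#.....................................
..........................................
[... 1423 characters left out ...]
110  41  42  37  36  40  39 101 174]
 [173 174 177 125  87  40  37  37 128 155 170 178]
 [175 173 175 125 113  39  40  40 147 177 177 175]
 [174 176 177 129 113  41  42  41 149 177 177 174]
 [176 177 176 132 114  42  41  40 137 173 179 176]
 [178 179 178 140 113  48  43  41 136 177 178 180]
 [178 177 174 172 124  71  87 129 169 142 154 206]
 [174 176 178 175 135 125 106  93  82  83  85 193]
 [135 109  77  60  56  83  84  86  88  85  77 113]
 [ 56  57  56  58  76  85  71  63  57  50  49  86]
 [ 59  72  54  57  53  50  50  53  98  50  51  88]
 [ 50  49  51  86  68  50  52 101 146 159 170 174]
 [ 49  50  86 115 158 160 175 179 180 179 176 177]
 [160 169 177 176 178 176 176 180 180 177 175 178]]
```

The knife hasn't moved. The shut fingertips appear at row 255, while TCP height 2.3 predicts row 264, so the real tips sit about 20 mm above the reported TCP and closed over the handle. I'll check that number, then open and descend while watching the contact force.

```bash
python3 - <<'E'
from rig import r
from h import *
for z in(2,10,18,22,26,30):print(z,proj(r.camera_info("scene"),(520,-34.6,z)))
E
python3 -m inch '[[[0,0,0,0,0,0],[0,0,0,0,0,0],[0,0,0,0,0,0],[0,0,0,0,0,0],[0,0,0,0,0,0]]]' 1
python3 -m inch '[[[0,0,0.01,0,0,0],[0,0,0.02,0,0,0],[0,0,0.03,0,0,0],[0,0,0.03,0,0,0]]]'
```

```text
2 [280.13612942 264.14346453]
10 [280.0464564  261.55709817]
18 [279.95613119 258.95192149]
22 [279.91072179 257.64221504]
26 [279.86514666 256.32772855]
30 [279.81940489 255.0084358 ]
clock: 4.15
eef_pos: [519.9, -34.6, 2.4]
tcp_rot: [-3.142, 0.0, 1.17]
contact_force: [-0.4, 0.3, -0.4]
opening: 0.705
grasp_force: 0.0
clock: 4.48
eef_pos: [519.5, -34.6, -4.1]
tcp_rot: [-3.141, 0.0, 1.17]
contact_force: [-0.3, 0.1, -0.3]
opening: 1.004
grasp_force: 0.0
```

```bash
python3 -m inch '[[[0,0,0.015,0,0,0],[0,0,0.03,0,0,0],[0,0,0.045,0,0,0],[0,0,0.06,0,0,0],[0,0,0.06,0,0,0]]]'
python3 - <<'E'
from rig import r
from h import *
b=r.grab_frame("scene")[:,:,::-1].copy();cv2.imwrite('pics/s3.png',b);s=r.sense();print(s["contact_force"],s["eef_pos"])
cv2.imwrite("pics/s3c.png",cv2.resize(b[200:290,230:350],(800,600),interpolation=cv2.INTER_CUBIC))
E
```

```text
clock: 4.9
eef_pos: [519.4, -34.6, -16.3]
tcp_rot: [-3.141, 0.0, 1.17]
contact_force: [-0.3, -0.2, 0.8]
opening: 1.0
grasp_force: 0.0
[-0.14178175  0.18529757 -0.58392873] [519.53431053 -34.55624426 -16.05645669]
```

View pics/s3c.png

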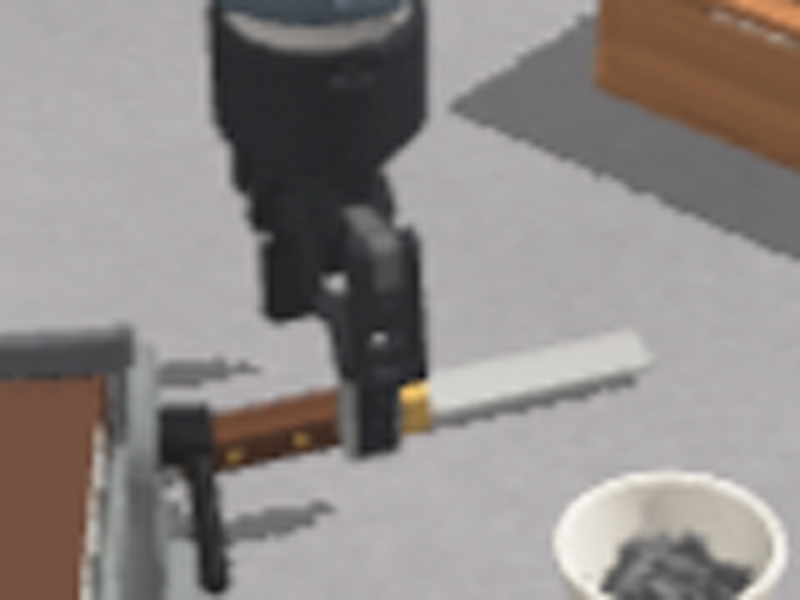

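```bash
python3 - <<'E'
from rig import r
from h import *
for z in(-3,5,10,20,30):print(z,proj(r.camera_info("scene"),(519.5+.92*50,-34.6-.39*50,z)))
E
python3 -m inch '[[[0,0,0.01,0,0,0],[0,0,0.02,0,0,0],[0,0,0.03,0,0,0],[0,0,0.03,0,0,0]]]'
```

```text
-3 [286.8327027  277.39442353]
5 [286.76541876 274.78333116]
10 [286.72311101 273.14149152]
20 [286.63790002 269.83470347]
30 [286.55188571 266.49674061]
clock: 5.28
eef_pos: [519.7, -34.6, -22.0]
tcp_rot: [-3.141, 0.0, 1.17]
contact_force: [-0.4, -0.8, 1.0]
opening: 1.0
grasp_force: 0.0
```

Open tips are about 43 mm above the reported TCP and shut tips about 27 mm. I'll go down 2 mm more and close.

```bash
python3 -m inch '[[[0,0,0.01,0,0,0],[0,0,0.01,0,0,0],[0,0,0.01,0,0,0],[0,0,0.01,0,0,0],[0,0,0.01,0,0,0],[0,0,0.01,0,0,0],[0,0,0.01,0,0,0],[0,0,0.01,0,0,0]]]' -1 100
```

```text
clock: 5.95
eef_pos: [520.1, -34.6, -23.1]
tcp_rot: [3.141, -0.0, 1.17]
contact_force: [-2.1, 0.2, 6.6]
opening: 0.177
grasp_force: 98.4
```

Gripped (98 N). I'll lift and compute the pre-insertion pose.

```bash
python3 -m inch '[[[0,0,-0.03,0,0,0],[0,0,-0.1,0,0,0],[0,0,-0.18,0,0,0],[0,0,-0.24,0,0,0],[0,0,-0.24,0,0,0],[0,0,-0.24,0,0,0]]]'
python3 - <<'E'
from rig import r
from h import *
s=r.sense();print(s["contact_force"],s["grasp_force"],rows(s,[529.3,72.4,25.5],[np.pi,0,np.radians(96.5)]))
E
```

```text
clock: 6.45
eef_pos: [520.4, -34.6, 24.9]
tcp_rot: [3.14, -0.001, 1.17]
contact_force: [-0.2, 0.2, -0.5]
opening: 0.186
grasp_force: 97.9
[-0.16388728  0.16020269 -0.53651011] 97.92365312576294 [ 5.100e-01 -1.681e-01 -2.800e-03  5.000e-04 -0.000e+00 -1.638e-01]
```

```bash
python3 -m inch '[[[0.06,-0.02,-0.003,0,0,-0.02],[0.15,-0.05,-0.003,0,0,-0.05],[0.24,-0.08,-0.003,0,0,-0.08],[0.34,-0.11,-0.003,0,0,-0.11],[0.43,-0.14,-0.003,0,0,-0.14],[0.51,-0.168,-0.003,0,0,-0.164],[0.51,-0.168,-0.003,0,0,-0.164],[0.51,-0.168,-0.003,0,0,-0.164]]]'
python3 - <<'E'
from rig import r
from h import *
b=r.grab_frame("scene")[:,:,::-1].copy();t=r.grab_frame("top")[:,:,::-1].copy();s=r.sense();print(s["eef_pos"],s["tcp_rot"])
m=np.vstack([cv2.resize(b[170:270,270:437],(800,480),interpolation=cv2.INTER_CUBIC)[:340],cv2.resize(t[230:330,200:440],(800,333),interpolation=cv2.INTER_CUBIC)[:260]])
cv2.imwrite("pics/k4.png",m)
for z in(56.5,):
    for u in(20,30,116,120):
        x=s["eef_pos"]+u*np.array([np.cos(s["tcp_rot"][2]),np.sin(s["tcp_rot"][2]),0]);x[2]=z
        print(u,proj(r.camera_info("scene"),x),proj(r.camera_info("top"),x))
E
```

```text
clock: 7.12
eef_pos: [528.1, 72.9, 24.1]
tcp_rot: [-3.14, 0.0, 1.685]
contact_force: [-0.5, 1.2, -0.7]
opening: 0.182
grasp_force: 97.9
[528.15015539  71.90436522  24.32345915] [-3.14026183e+00  1.82588341e-04  1.68332192e+00]
20 [317.91906315 227.23369744] [293.40608409 303.13815344]
30 [320.3136741  225.59714674] [288.67159183 303.62012318]
116 [339.93913207 212.18450565] [247.96968818 307.76356345]
120 [340.81178971 211.5881046 ] [246.07721843 307.95621624]
```

View pics/k4.png

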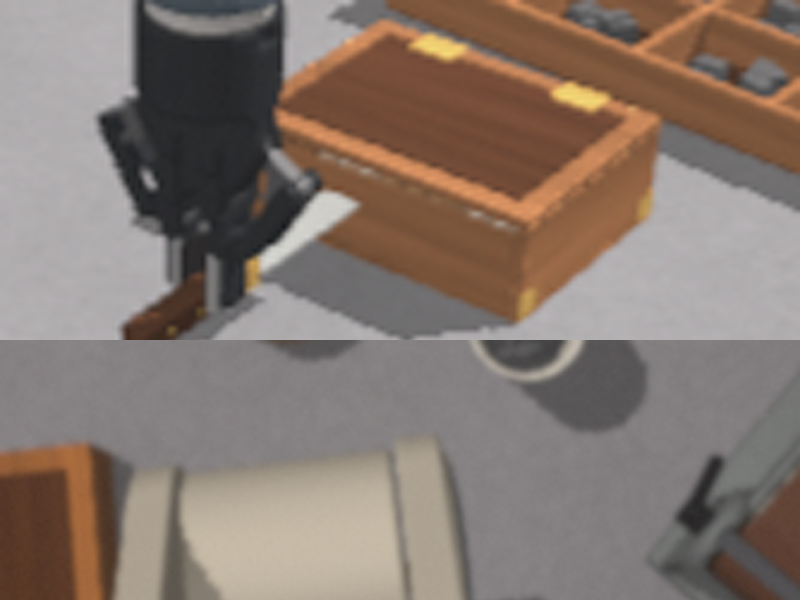

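The blade tip is at about (340,211) in the scene view, where a blade mid-height of about 56 predicts it. It is level and facing the slot. I'll raise 1 mm and insert gently.

```bash
python3 -m inch '[[[0,0,-0.006,0,0,0],[0.05,0,-0.006,0,0,0],[0.1,0,-0.006,0,0,0],[0.14,0,-0.006,0,0,0],[0.17,0,-0.006,0,0,0],[0.2,0,-0.006,0,0,0],[0.2,0,-0.006,0,0,0]]]'
```

```text
clock: 7.8
eef_pos: [524.1, 113.5, 26.2]
tcp_rot: [3.141, -0.0, 1.686]
contact_force: [-1.0, -0.1, -1.3]
opening: 0.18
grasp_force: 97.9
```

```bash
python3 -m inch '[[[0.04,0,0,0,0,0],[0.08,0,0,0,0,0],[0.12,0,0,0,0,0],[0.12,0,0,0,0,0]]]'
python3 -m inch '[[[0,0,-0.03,0,0,0],[0,0,-0.06,0,0,0],[0,0,-0.1,0,0,0],[0,0,-0.1,0,0,0]]]'
```

```text
clock: 8.13
eef_pos: [521.5, 137.4, 26.2]
tcp_rot: [3.141, -0.0, 1.686]
contact_force: [0.0, 0.1, -0.9]
opening: 0.181
grasp_force: 97.9
clock: 8.47
eef_pos: [522.3, 135.9, 47.9]
tcp_rot: [3.14, -0.0, 1.685]
contact_force: [-0.0, -0.4, -3.0]
opening: 0.178
grasp_force: 97.9
```

```bash
python3 -m inch '[[[0.008,0,-0.04,0,0,0],[0.019,0,-0.081,0,0,0],[0.034,0,-0.12,0,0,0],[0.05,0,-0.161,0,0,0],[0.072,0,-0.198,0,0,0],[0.094,0,-0.235,0,0,0],[0.12,0,-0.27,0,0,0],[0.148,0,-0.303,0,0,0]]]'
python3 -m inch '[[[0.03,0,-0.03,0,0,0],[0.062,0,-0.058,0,0,0],[0.098,0,-0.083,0,0,0],[0.134,0,-0.107,0,0,0],[0.134,0,-0.107,0,0,0]]]'
```

```text
clock: 9.13
eef_pos: [518.1, 166.0, 107.6]
tcp_rot: [3.141, -0.0, 1.685]
contact_force: [-0.1, -0.8, -1.9]
opening: 0.179
grasp_force: 98.0
clock: 9.55
eef_pos: [515.6, 193.8, 129.2]
tcp_rot: [3.14, -0.001, 1.686]
contact_force: [-0.3, -0.1, -1.1]
opening: 0.18
grasp_force: 98.2
```

```bash
python3 -m inch '[[[0.04,0,-0.02,0,0,0],[0.085,0,-0.04,0,0,0],[0.132,0,-0.055,0,0,0],[0.19,0,-0.066,0,0,0],[0.245,0,-0.075,0,0,0],[0.3,0,-0.075,0,0,0],[0.36,0,-0.071,0,0,0],[0.36,0,-0.071,0,0,0]]]'
python3 - <<'E'
from rig import r
from h import *
b=r.grab_frame("scene")[:,:,::-1].copy();t=r.grab_frame("top")[:,:,::-1].copy()
cv2.imwrite("pics/k5.png",np.hstack([cv2.resize(b[90:270,270:470],(400,360)),cv2.resize(t[220:400,120:320],(400,360))]))
E
```

```text
clock: 10.22
eef_pos: [506.7, 266.1, 142.3]
tcp_rot: [3.141, -0.001, 1.686]
contact_force: [0.2, -0.2, -1.1]
opening: 0.179
grasp_force: 98.5
```

View pics/k5.png

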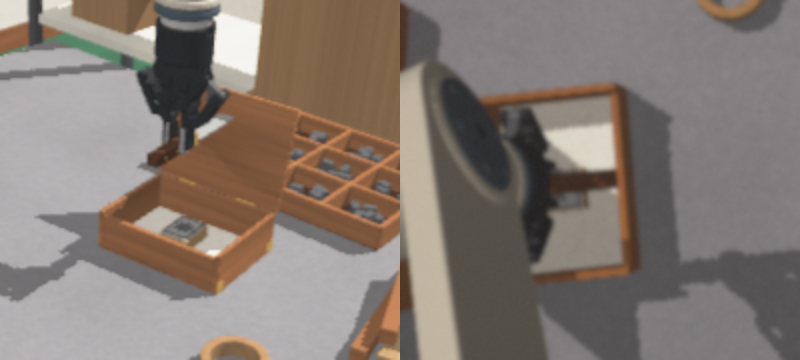

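The lid stands past upright. The block lies face up near the box centre, at about (362,206) in the scene view. I'll back the knife out and lay it down well short of the box.

```bash
python3 -m inch '[[[-0.08,0,0,0,0,0],[-0.2,0,0,0,0,0],[-0.35,0,0,0,0,0],[-0.5,0,0,0,0,0],[-0.65,0,0,0,0,0],[-0.8,0,0.05,0,0,0],[-0.95,0,0.15,0,0,0],[-1,0,0.25,0,0,0]]]'
python3 -m inch '[[[-0.1,0,0.1,0,0,0],[-0.15,0,0.2,0,0,0],[-0.15,0,0.3,0,0,0],[-0.15,0,0.4,0,0,0],[-0.15,0,0.48,0,0,0],[-0.15,0,0.53,0,0,0],[-0.15,0,0.53,0,0,0],[-0.15,0,0.53,0,0,0]]]'
```

```text
clock: 10.98
eef_pos: [530.4, 61.3, 92.5]
tcp_rot: [3.14, 0.001, 1.683]
contact_force: [0.5, -0.1, -1.3]
opening: 0.177
grasp_force: 98.5
clock: 11.65
eef_pos: [532.9, 34.9, -13.7]
tcp_rot: [-3.141, -0.0, 1.685]
contact_force: [0.0, 0.4, -0.6]
opening: 0.18
grasp_force: 98.5
```

```bash
python3 -m inch '[[[0,0,0.015,0,0,0],[0,0,0.03,0,0,0],[0,0,0.04,0,0,0],[0,0,0.045,0,0,0],[0,0,0.045,0,0,0]]]'
```

```text
clock: 12.07
eef_pos: [533.1, 35.1, -22.5]
tcp_rot: [3.141, -0.0, 1.685]
contact_force: [-0.3, 0.3, -1.2]
opening: 0.174
grasp_force: 98.5
```

```bash
python3 -m inch '[[[0,0,0.003,0,0,0],[0,0,0.003,0,0,0],[0,0,0.003,0,0,0],[0,0,0.003,0,0,0],[0,0,0.003,0,0,0],[0,0,0.003,0,0,0],[0,0,-0.04,0,0,0],[0,0,-0.1,0,0,0]]]' 1
python3 -m inch '[[[0,0,-0.15,0,0,0],[0,0,-0.3,0,0,0],[0,0,-0.45,0,0,0],[0,0,-0.6,0,0,0],[-0.2,0,-0.7,0,0,0],[-0.4,0,-0.75,0,0,0],[-0.6,0,-0.75,0,0,0],[-0.6,0,-0.75,0,0,0]]]'
python3 - <<'E'
from rig import r
from h import *
for n in("scene","top"):cv2.imwrite(f"pics/{n}6.png",r.grab_frame(n)[:,:,::-1])
a=cv2.imread('pics/top6.png');b=cv2.imread('pics/scene6.png');T=r.camera_info("top");S=r.camera_info("scene")
# block: inside the box region, darker/saturated vs paper
for n,im,c,(x,y,w,h) in(("top",a,T,(150,255,95,115)),("scene",b,S,(330,185,65,45))):
    v=im[y:y+h,x:x+w].astype(int);hs=cv2.cvtColor(im,cv2.COLOR_BGR2HSV)[y:y+h,x:x+w]
    print(n);print("\n".join("".join("#" if q[1]>90 else ("+" if q[2]<150 else ".") for q in rw) for rw in hs))
E
```

```text
clock: 12.73
eef_pos: [532.2, 35.0, -2.7]
tcp_rot: [-3.14, -0.0, 1.685]
contact_force: [0.6, -0.6, -0.2]
opening: 1.0
grasp_force: 0.0
clock: 13.4
eef_pos: [548.5, -90.0, 150.3]
tcp_rot: [3.137, 0.003, 1.682]
contact_force: [0.1, 0.2, -0.9]
opening: 1.0
grasp_force: 0.0
top
+++++++++++++++++++++++++++++++++++++++++++++++++++++++++++++++++++++++++++++++++++++++++++++++
+++++++++++++++++++++++++++++++++++++++++++++++++++++++++++++++++++++++++++++++++++++++++++++++
+++++++++++++++++++++++++++++++++++++++++++++++++++++++++++++++++++++++++++++++++++++++++++++++
+++++++++++++++++++++++++++++++++++++++++++++++++++++++++++++++++++++++++++++++++++++++++++++++
+++++++++++++++++++++++++++++++++++++++++++++++++++++++++++++++++++++++++++++++++++++++++++++++
+++++++++++++++++++++++++++++++++++++++++++++++++++++++++++++++++++++++++++++++++++++++++++++++
+++++++++++++++++++++++++++++++++++++++++++++++++++++++++++++++++++++++++++++++++++++++++++++++
++++++++++++++++++++++++++++++++++++++++++++++++++++++++++++++++++++##########+++++++++++++++++
+++++++++++++++++++++++++++++++++++++++++++++++++++++++++
[... 12490 characters left out ...]
########################################
++++++++#########################################################
++++++++++#######################################################
+++++++++++++####################################################
+++++++++++++++##################################################
+++++++++++++++++###############################################.
++++++++++++++++++++###########################################..
++++++++++++++++++++++#######################################....
+++++++++++++++++++++++++###################################.....
.++++++++++++++++++++++++++################################......
....++++++++++++++++++++++++++############################.......
```

```bash
python3 - <<'E'
import cv2,numpy as np
a=cv2.imread('pics/top6.png');b=cv2.imread('pics/scene6.png')
k=lambda im,x,y,w,h,W,H:cv2.resize(im[y:y+h,x:x+w],(W,H),interpolation=cv2.INTER_CUBIC)
cv2.imwrite('pics/m6.png',np.vstack([np.hstack([k(a,150,255,96,108,400,450),k(b,330,180,72,81,400,450)]),np.hstack([k(a,225,270,160,60,400,150),k(b,240,195,128,48,400,150)])]))
E
```

```text
(no output)
```

View pics/m6.png

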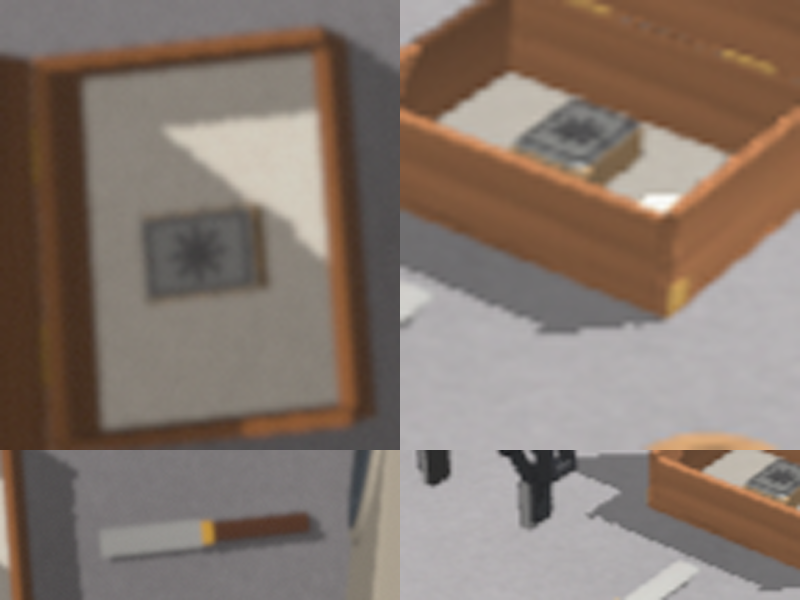

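The block's face is in the top view with corners at about (185,307), (210,304), (212,324) and (186,327). The knife lies flat on the bench at about (265,302)–(349,298). Now the grasp pose.

```bash
python3 - <<'E'
from rig import r
from h import *
T=r.camera_info("top");S=r.camera_info("scene")
c=np.array([onz(T,p,31.3) for p in[(184.8,307.3),(210,304.4),(211.7,324.1),(186,327)]])
print(c.round(1),[round(np.linalg.norm(c[i]-c[i-1]),1) for i in range(4)]);m=c.mean(0)
d=(c[0]+c[3]-c[1]-c[2])[:2];e=(c[0]+c[1]-c[2]-c[3])[:2];print("centre",m,"x az",np.degrees(np.arctan2(d[1],d[0])),"y az",np.degrees(np.arctan2(e[1],e[0])))
# scene check
cs=np.array([(400+x,y) for x,y in []]) if 0 else None
print("scene centre ray",onz(S,(330+180/5.556,180+132/5.556),31.3))
# lid angle from knife: hinge y; knife on bench
for p in((265,302.3),(348,298.7)):print("knife",onz(T,p,8))
y=np.arctan2(d[1],d[0]);s=r.sense();print(rows(s,[m[0],m[1],80],[np.pi,0,y]),y)
E
```

```text
[[514.5 328.7  31.3]
 [521.4 274.3  31.3]
 [479.5 268.5  31.3]
 [472.7 323.7  31.3]] [np.float64(42.1), np.float64(54.9), np.float64(42.3), np.float64(55.6)]
centre [497.04496445 298.80796498  31.3       ] x az 97.13036670797065 y az 7.339606127116477
scene centre ray [501.25388791 299.20288381  31.3       ]
knife [527.72076312 158.31182915   8.        ]
knife [537.79824382 -25.09046029   8.        ]
[ 1.9384e+00 -3.5100e-02  3.4300e-01  4.0000e-04  1.0000e-04 -4.3000e-03] 1.6952447027235735
```

```bash
python3 -m inch '[[[0.1,0,0,0,0,0],[0.25,0,0,0,0,0],[0.4,0,0,0,0,0],[0.55,0,0,0,0,0],[0.7,0,0,0,0,0],[0.85,0,0,0,0,0],[1,0,0,0,0,0]]]' 1
python3 -m inch '[[[0.15,0,0,0,0,0],[0.3,0,0,0,0,0],[0.45,0,0,0,0,0],[0.6,0,0,0,0,0],[0.75,0,0,0,0,0],[0.85,0,0,0,0,0],[0.9384,-0.035,0.1,0,0,-0.0043],[0.9384,-0.035,0.2,0,0,-0.0043]]]'
python3 -m inch '[[[0,0,0.1,0,0,0],[0,0,0.2,0,0,0],[0,0,0.2,0,0,0],[0,0,0.2,0,0,0]]]'
python3 - <<'E'
from rig import r
from h import *
print(rows(r.sense(),[498.5,299,-14],[np.pi,0,1.695]))
E
```

```text
clock: 14.08
eef_pos: [522.7, 117.1, 147.8]
tcp_rot: [-3.141, -0.0, 1.686]
contact_force: [1.1, 0.1, 0.7]
opening: 1.0
grasp_force: 0.0
clock: 14.75
eef_pos: [494.3, 304.7, 108.4]
tcp_rot: [3.139, -0.002, 1.702]
contact_force: [-1.1, 0.2, -0.7]
opening: 1.0
grasp_force: 0.0
clock: 15.08
eef_pos: [494.1, 300.6, 67.1]
tcp_rot: [-3.139, 0.001, 1.7]
contact_force: [-0.5, 0.3, -0.3]
opening: 0.999
grasp_force: 0.0
[-1.030e-02  2.160e-02  4.053e-01 -7.000e-04  3.000e-04  1.500e-03]
```

```bash
python3 -m inch '[[[0,0.02,0.08,0,0,0],[0,0.02,0.16,0,0,0],[0,0.02,0.24,0,0,0],[0,0.02,0.31,0,0,0],[0,0.02,0.36,0,0,0],[0,0.02,0.39,0,0,0],[0,0.02,0.39,0,0,0]]]'
python3 -m inch '[[[0,0,0.005,0,0,0],[0,0,0.005,0,0,0],[0,0,0.005,0,0,0],[0,0,0.005,0,0,0],[0,0,0.005,0,0,0],[0,0,0.005,0,0,0],[0,0,0.005,0,0,0],[0,0,0.005,0,0,0]]]' -1 60
```

```text
clock: 15.67
eef_pos: [499.4, 300.8, -10.7]
tcp_rot: [-3.141, 0.0, 1.699]
contact_force: [-0.2, -0.8, 0.4]
opening: 1.0
grasp_force: 0.0
clock: 16.33
eef_pos: [500.2, 301.1, -10.5]
tcp_rot: [3.14, -0.001, 1.698]
contact_force: [-0.3, -0.4, 5.6]
opening: 0.507
grasp_force: 61.4
```

```bash
python3 -m inch '[[[0,0,-0.03,0,0,0],[0,0,-0.1,0,0,0],[0,0,-0.2,0,0,0],[0,0,-0.35,0,0,0],[0,0,-0.5,0,0,0],[0,0,-0.65,0,0,0],[0,0,-0.8,0,0,0],[0,0,-0.95,0,0,0]]]'
python3 -m inch '[[[-0.1,0,-0.05,0,0,0],[-0.25,0,-0.1,0,0,0],[-0.4,0,-0.2,0,0,0],[-0.55,0,-0.25,0,0,0],[-0.7,0,-0.25,0,0,0],[-0.85,0,-0.25,0,0,0],[-1,0,-0.25,0,0,0],[-1,0,-0.25,0,0,0]]]'
python3 - <<'E'
from rig import r
from h import *
s=r.sense();b=r.grab_frame("scene")[:,:,::-1].copy();cv2.imwrite("pics/s7.png",b)
P=s["eef_pos"];S=r.camera_info("scene")
for dz in(18.5,30,42):print(dz,proj(S,P+[0,0,dz]))
c=proj(S,P+[0,0,25]).astype(int);hs=cv2.cvtColor(b,cv2.COLOR_BGR2HSV)[c[1]-28:c[1]+22,c[0]-35:c[0]+35]
print(c,"\n"+"\n".join("".join("#" if q[1]>80 and q[2]>70 else ("-" if q[2]<70 else ("+" if q[2]<130 else ".")) for q in rw) for rw in hs))
E
```

```text
clock: 17.0
eef_pos: [499.3, 300.5, 180.5]
tcp_rot: [3.141, -0.0, 1.698]
contact_force: [1.0, 0.1, -0.6]
opening: 0.504
grasp_force: 61.2
clock: 17.67
eef_pos: [525.2, 98.0, 229.1]
tcp_rot: [3.141, 0.002, 1.696]
contact_force: [-0.2, 0.2, -0.8]
opening: 0.507
grasp_force: 61.3
18.5 [320.74547575 158.03710859]
30 [320.83250069 153.53811963]
42 [320.9243334  148.79058041]
[320 155] 
++++++++++++++------------------...+------+.+-----++---------+########
+.............+-----------------.....+----+++-----++---------+########
..............+----------------+.....+-----------------------....#####
..............+----------------+.....+-----------+----------+......###
...............+---------------......+----------------------..........
................+++------------.......+---------------------..........
...................+----------+.......+--------------------+..........
....................+--------+.........+-------------------...........
.....................+-------+..........+------------------...........
.....................+-----++++.........+-----------------+...........
......
[... 2133 characters left out ...]
........................................................+####
...............................................................+++####
..............................................................++++####
...........................................................+++++++####
..........................................................++++++++####
.......................................................+++++++++++####
......................................................+++++++++++#####
.........................................................++++++++#####
............................................................+++++#####
..............................................................+++#####
```

The block is held. Its back sits about 18.5 mm behind the reported TCP, and the fingertips are about 7 mm clear of the back. Next, the approach to the belt.

```bash
cat >> h.py <<'E'
def goal(tilt,d,x=0,yaw=-.695,o=(612,-276,143)):
    Rp=Rn.from_euler('ZY',[yaw,-tilt]);M=Rp.as_matrix()
    return np.array(o)+Rp.apply([x,0,d-18.5]),Rn.from_matrix(np.c_[M[:,1],M[:,0],-M[:,2]])
E
python3 - <<'E'
from rig import r
from h import *
s=r.sense();P,R=goal(.26,90);print(P,rows(s,P,R))
E
```

```text
[ 597.88220563 -264.22890908  212.09688344] [-1.8524  0.1353  0.0852 -0.0779 -0.0338  0.2593]
```

```bash
python3 -m inch '[[[-0.1,0.01,-0.05,0,0,0],[-0.22,0.02,-0.1,0,0,0],[-0.35,0.03,-0.1,0,0,0],[-0.48,0.04,-0.1,0,0,0],[-0.6,0.05,-0.1,0,0,0],[-0.73,0.05,-0.1,0,0,0],[-0.85,0.06,-0.1,0,0,0],[-0.92,0.07,-0.1,0,0,0]]]'
python3 -m inch '[[[-0.08,0.01,0,-0.01,-0.004,0.03],[-0.2,0.02,0,-0.02,-0.01,0.065],[-0.32,0.03,0,-0.03,-0.013,0.1],[-0.45,0.035,0,-0.04,-0.017,0.13],[-0.58,0.04,0,-0.05,-0.021,0.165],[-0.7,0.05,0.02,-0.06,-0.026,0.2],[-0.82,0.06,0.06,-0.07,-0.03,0.23],[-0.93,0.065,0.1,-0.078,-0.034,0.259]]]'
python3 -m inch '[[[0,0,0,0,0,0],[0,0,0,0,0,0],[0,0,0,0,0,0]]]'
python3 - <<'E'
from rig import r
from h import *
s=r.sense();P,R=goal(.26,30);print(P,rows(s,P,R))
E
```

```text
clock: 18.38
eef_pos: [562.6, -79.6, 248.7]
tcp_rot: [3.141, 0.0, 1.698]
contact_force: [0.3, 0.1, -0.8]
opening: 0.506
grasp_force: 61.2
clock: 19.05
eef_pos: [599.6, -261.5, 228.7]
tcp_rot: [2.879, -0.001, 0.875]
contact_force: [0.4, -0.2, -1.5]
opening: 0.512
grasp_force: 61.2
clock: 19.3
eef_pos: [599.1, -260.1, 228.5]
tcp_rot: [2.883, 0.0, 0.882]
contact_force: [-0.1, 0.3, -0.9]
opening: 0.507
grasp_force: 61.2
[ 609.7293058  -274.10674761  154.11348475] [-2.050e-02 -1.270e-02  3.816e-01 -3.000e-04 -4.000e-04  1.900e-03]
```

Now I'll touch down 55 mm below the middle, then 55 mm above, to measure the true tilt.

```bash
python3 -m inch '[[[-0.02,-0.1,0.08,0,0,0],[-0.02,-0.2,0.16,0,0,0],[-0.02,-0.288,0.24,0,0,0],[-0.02,-0.288,0.32,0,0,0],[-0.02,-0.288,0.38,0,0,0],[-0.02,-0.288,0.38,0,0,0]]]'
python3 -m inch '[[[0,0,0.02,0,0,0],[0,0,0.04,0,0,0],[0,0,0.06,0,0,0],[0,0,0.08,0,0,0],[0,0,0.08,0,0,0]]]'
```

```text
clock: 19.8
eef_pos: [568.3, -240.4, 138.5]
tcp_rot: [2.884, 0.001, 0.882]
contact_force: [-0.8, -0.6, -1.5]
opening: 0.505
grasp_force: 61.3
clock: 20.22
eef_pos: [571.6, -244.0, 124.2]
tcp_rot: [2.882, 0.001, 0.88]
contact_force: [-1.0, 1.0, -0.2]
opening: 0.508
grasp_force: 61.3
```

```bash
python3 -m inch '[[[0,0,0.015,0,0,0],[0,0,0.03,0,0,0],[0,0,0.03,0,0,0],[0,0,0.03,0,0,0]]]'
```

```text
clock: 20.55
eef_pos: [572.8, -244.9, 118.7]
tcp_rot: [2.882, 0.001, 0.88]
contact_force: [0.0, -0.7, -0.4]
opening: 0.506
grasp_force: 61.3
```

```bash
python3 -m inch '[[[0,0,0.01,0,0,0],[0,0,0.02,0,0,0],[0,0,0.02,0,0,0],[0,0,0.02,0,0,0]]]'; python3 -m inch '[[[0,0,0.008,0,0,0],[0,0,0.015,0,0,0],[0,0,0.015,0,0,0],[0,0,0.015,0,0,0]]]'; python3 -m inch '[[[0,0,0.008,0,0,0],[0,0,0.015,0,0,0],[0,0,0.015,0,0,0],[0,0,0.015,0,0,0]]]'
```

```text
clock: 20.88
eef_pos: [573.6, -245.6, 114.9]
tcp_rot: [2.882, 0.001, 0.88]
contact_force: [0.4, 0.0, -0.7]
opening: 0.503
grasp_force: 61.3
clock: 21.22
eef_pos: [574.2, -246.0, 112.0]
tcp_rot: [2.882, 0.001, 0.88]
contact_force: [0.1, -0.2, -0.7]
opening: 0.504
grasp_force: 61.3
clock: 21.55
eef_pos: [575.0, -246.6, 109.4]
tcp_rot: [2.881, 0.0, 0.88]
contact_force: [-0.8, 0.6, 3.7]
opening: 0.508
grasp_force: 61.8
```

Contact (about 4.5 N) is within 2 mm of where the vision put it. I'll repeat at the upper point, shifting purely along the tool's own slope.

```bash
python3 -c "
from rig import r
s=r.sense();print(s['eef_pos'],s['contact_force'],s['wrist_torque'])"
python3 -m inch '[[[0,0,-0.05,0,0,0],[0,0.1,-0.08,0,0,0],[0,0.25,-0.08,0,0,0],[0,0.4,-0.08,0,0,0],[0,0.55,-0.08,0,0,0],[0,0.55,-0.08,0,0,0],[0,0.55,-0.06,0,0,0],[0,0.55,-0.05,0,0,0]]]'
python3 -m inch '[[[0,0,0.01,0,0,0],[0,0,0.02,0,0,0],[0,0,0.03,0,0,0],[0,0,0.03,0,0,0],[0,0,0.03,0,0,0]]]'
```

```text
[ 574.95865261 -246.56903173  109.39414837] [-0.81928298  0.64001717  3.73012502] [0.20674105 0.29191592 0.01182321]
clock: 22.22
eef_pos: [653.8, -312.1, 146.3]
tcp_rot: [2.883, 0.001, 0.88]
contact_force: [-1.0, -0.5, -0.6]
opening: 0.508
grasp_force: 61.4
clock: 22.63
eef_pos: [655.7, -313.4, 141.2]
tcp_rot: [2.882, 0.001, 0.88]
contact_force: [0.8, 0.0, -1.1]
opening: 0.51
grasp_force: 61.4
```

```bash
python3 -m inch '[[[0,0,0.01,0,0,0],[0,0,0.02,0,0,0],[0,0,0.02,0,0,0],[0,0,0.02,0,0,0]]]'
```

```text
clock: 22.97
eef_pos: [656.9, -314.3, 137.6]
tcp_rot: [2.881, 0.0, 0.88]
contact_force: [-0.2, 0.9, 1.5]
opening: 0.505
grasp_force: 61.7
```

The surface tilt comes out about 0.252 against the tool's 0.259, well within tolerance. I'll go to the middle, remove the 0.007 rad and press to about 8 N.

```bash
python3 - <<'E'
from rig import r
from h import *
s=r.sense();P,R=goal(.252,0);print(rows(s,P,R))
E
python3 -m inch '[[[0,0,-0.05,0,0,0],[0,-0.1,-0.08,0,0,0],[0,-0.2,-0.08,0.002,0,0],[0,-0.275,-0.08,0.002,0,0],[0,-0.275,-0.06,0.002,0,0],[0,-0.275,-0.04,0.002,0,0],[0,-0.275,-0.02,0.002,0,0],[0,-0.275,-0.02,0.002,0,0]]]'
```

```text
[ 4.300e-03 -2.791e-01 -9.300e-03  2.600e-03 -2.000e-04  1.300e-03]
clock: 23.63
eef_pos: [615.6, -280.3, 126.7]
tcp_rot: [2.888, 0.001, 0.88]
contact_force: [0.1, -0.2, -0.6]
opening: 0.506
grasp_force: 61.4
```

```bash
python3 -m inch '[[[0,0,0.01,0,0,0],[0,0,0.02,0,0,0],[0,0,0.028,0,0,0],[0,0,0.034,0,0,0],[0,0,0.034,0,0,0],[0,0,0.034,0,0,0],[0,0,0.034,0,0,0]]]'; python3 -c "
from rig import r
s=r.sense();print(s['contact_force'],s['wrist_torque'])"
```

```text
clock: 24.22
eef_pos: [616.9, -281.2, 121.6]
tcp_rot: [2.887, 0.0, 0.88]
contact_force: [-2.8, 0.5, 7.4]
opening: 0.509
grasp_force: 62.4
[-2.80378931  0.47020772  7.37979973] [ 0.10837466  0.42701377 -0.05891701]
```

Pressed at about 8 N. To check flushness, I'll compare the moment pressed with the moment just off the belt.

```bash
cat > t.py <<'E'
from rig import r
from h import *
s=r.sense();R=Rn.from_euler('xyz',s["tcp_rot"]).inv()
print("F",R.apply(s["contact_force"]).round(2),"M",R.apply(s["wrist_torque"]).round(3),s["eef_pos"].round(2))
E
for i in 1 2 3; do python3 -m inch '[[[0,0,0,0,0,0]]]' >/dev/null; python3 t.py; done
python3 -m inch '[[[0,0,-0.03,0,0,0],[0,0,-0.05,0,0,0],[0,0,-0.05,0,0,0],[0,0,-0.05,0,0,0],[0,0,-0.05,0,0,0]]]' >/dev/null; python3 t.py
for i in 1 2 3; do python3 -m inch '[[[0,0,0,0,0,0]]]' >/dev/null; python3 t.py; done
```

```text
F [-1.47 -0.96 -7.07] M [ 0.377 -0.142 -0.027] [ 616.87 -281.22  121.58]
F [-0.48 -0.57 -6.49] M [ 0.429 -0.126  0.028] [ 616.86 -281.26  121.6 ]
F [-1.06 -0.31 -8.05] M [ 0.318 -0.188 -0.024] [ 616.86 -281.25  121.6 ]
F [ 0.41 -1.37  0.81] M [0.173 0.021 0.071] [ 614.23 -279.14  130.07]
F [-0.41 -0.41  0.77] M [ 0.159 -0.009 -0.021] [ 614.18 -279.17  129.95]
F [-0.51 -1.03  1.2 ] M [0.221 0.011 0.019] [ 614.24 -279.21  129.99]
F [-0.3  -0.85  0.27] M [ 0.109 -0.03   0.024] [ 614.26 -279.19  130.02]
```

The extra moment says the down-slope edge takes the load. Any small misfit does that, so I'll bracket it: turn 0.03 rad flatter, press again and see whether the moment changes sign.

```bash
python3 -m inch '[[[0,0,0,0.01,0,0],[0,0,0.02,0.01,0,0],[0,0,0.04,0.01,0,0],[0,0,0.05,0.01,0,0],[0,0,0.05,0.01,0,0],[0,0,0.05,0.01,0,0]]]' ; python3 t.py
for i in 1 2 3; do python3 -m inch '[[[0,0,0,0,0,0]]]' >/dev/null; python3 t.py; done
```

```text
clock: 25.63
eef_pos: [617.2, -281.3, 121.5]
tcp_rot: [2.917, 0.0, 0.88]
contact_force: [-1.8, 1.0, 8.5]
opening: 0.505
grasp_force: 62.5
F [-0.4  -0.09 -8.77] M [-0.097 -0.118  0.021] [ 617.2  -281.32  121.49]
F [-1.32  0.3  -9.31] M [-0.16  -0.087  0.014] [ 617.15 -281.31  121.59]
F [-0.96 -0.68 -8.85] M [-0.095 -0.168 -0.016] [ 617.17 -281.3   121.63]
F [-0.24  0.45 -8.2 ] M [-0.076 -0.062 -0.026] [ 617.19 -281.28  121.64]
```

The sign flipped, so flush lies about midway, 14 mrad flatter than at first. I'll set that and press for good.

```bash
python3 -m inch '[[[0,0,-0.03,0,0,0],[0,0,-0.04,-0.0055,0,0],[0,0,-0.03,-0.0055,0,0],[0,0,-0.015,-0.0055,0,0],[0,0,0,-0.0055,0,0],[0,0,0,-0.0055,0,0],[0,0,0,-0.0055,0,0]]]' ; python3 t.py
for i in 1 2 3; do python3 -m inch '[[[0,0,0,0,0,0]]]' >/dev/null; python3 t.py; done
python3 - <<'E'
from rig import r
from h import *
for n in("scene","top"):cv2.imwrite(f"pics/{n}9.png",r.grab_frame(n)[:,:,::-1])
a=cv2.imread('pics/top9.png');t=cv2.imread('pics/top6.png')
print("tub/tape/stick diff vs start",[int((np.abs(a[y:y+h,x:x+w].astype(int)-cv2.imread('pics/top0.png')[y:y+h,x:x+w]).sum(2)>60).sum()) for x,y,w,h in((338,204,42,40),(265,190,40,40),(318,172,92,28))],"knife diff",int((np.abs(a[290:310,262:330].astype(int)-t[290:310,262:330]).sum(2)>60).sum()),"lid/box diff",int((np.abs(a[255:370,100:240].astype(int)-t[255:370,100:240]).sum(2)>60).sum()))
E
```

```text
clock: 26.47
eef_pos: [615.9, -280.6, 120.4]
tcp_rot: [2.903, 0.001, 0.88]
contact_force: [-4.8, 4.3, 8.3]
opening: 0.507
grasp_force: 62.7
F [ 0.3  -4.31 -9.54] M [ 0.566 -0.125 -0.03 ] [ 615.91 -280.6   120.4 ]
F [-1.37 -4.53 -9.26] M [ 0.576 -0.052  0.03 ] [ 615.9  -280.57  120.48]
F [ -0.95  -3.93 -10.19] M [ 0.571 -0.086 -0.033] [ 615.88 -280.57  120.5 ]
F [ -1.    -3.52 -10.14] M [ 0.609 -0.038 -0.032] [ 615.9  -280.58  120.54]
tub/tape/stick diff vs start [0, 0, 0] knife diff 0 lid/box diff 657
```

```bash
python3 -m inch '[[[0,0,-0.03,0,0,0],[0,0,-0.04,0,0,0],[0,0,-0.04,0,0,0],[0,0,-0.02,0,0,0],[0,0,-0.01,0,0,0],[0,0,-0.004,0,0,0],[0,0,-0.004,0,0,0],[0,0,-0.004,0,0,0]]]' >/dev/null
for i in 1 2 3 4; do python3 t.py; python3 -m inch '[[[0,0,0,0,0,0]]]' >/dev/null; done; python3 t.py
```

```text
F [-0.52 -1.22 -8.28] M [ 0.169 -0.06   0.045] [ 616.39 -280.81  121.54]
F [-1.08 -1.93 -8.32] M [ 0.153 -0.136 -0.036] [ 616.36 -280.83  121.62]
F [ 0.22 -1.78 -7.49] M [ 0.203 -0.056 -0.009] [ 616.38 -280.85  121.64]
F [-0.71 -0.36 -7.1 ] M [ 0.188 -0.049  0.027] [ 616.36 -280.83  121.62]
F [-0.93 -1.48 -7.19] M [ 0.214 -0.074 -0.045] [ 616.38 -280.8   121.65]
```

The moment matches its free-air value to within noise, so the load is centred and the back is flush at about 8 N. The tub, tape, stick and knife are unmoved. I'll hand it in.

```bash
python3 -c "
from rig import r
print(r.sign_off())"
```

```text
the job is handed in; nothing more can be done
None
```

The job is handed in: the arm is holding the block by its edges, printing face outward, its back pressed flush near the middle of the belt at about 8 N with the fingers clear, the lid is wide open, the knife is flat on the bench, and the tub, tape and stick are unmoved (the sign-off returned no verdict).

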